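# Pack the spindle adapters into the fitted chuck case

### The job

Lever the stuck lid of the plywood case open with the blade of the scraper, worked in under the lid through the notch in the case's front wall, and swing it right up. Settle every hex spindle adapter lying on the bench fully home in a hexagonal pocket of its own, flange flat on the pocket's floor, while the lid stands open; then shut the lid and leave the scraper lying flat on the rubber tool mat. Leave the other things on the bench where they are.

Things in the scene. Friction and masses are not known exactly. Their poses are not given: they have to be found in the camera images.
- case: Plywood case, fixed to the bench, 370 mm (its x) by 200 mm (its y) by 65 mm high without the lid, walls 6 mm; 71 mm high with the lid shut. Origin: centre of the underside. y points from the front wall (with the pry notch) to the hinge; x runs along the row of four pockets, 76 mm apart, z up. The wall tops are level with the lid's underside, 65 mm above the bench.
- lid (a joint): Angle of the case's lid, rad: 0 shut, grows as it opens, stops at 1.75, a little past upright. The lid is a plywood board 370 x 200 x 6 mm, 0.15 kg, flush with the case's walls all round, hinged along the rear top edge. Its stiff hinge holds it wherever it is left; about 2 N at the front edge moves it up.
- hinge_line (a point): Middle of the lid's hinge line, on the rear (y+) top edge of the case, 65 mm above the bench. Axes as case; the hinge runs along x.
- lid_edge (a point): Middle of the lid's free (front) edge, at half the board's thickness, 200 mm from the hinge. Moves with the lid.
- notch (a point): Centre of the pry notch at the outer face of the front wall: an opening 60 mm wide and 12 mm high right under the shut lid (its sill is 53 mm above the bench, the lid's underside 65 mm), through the 6 mm wall. The point is 59 mm above the bench. Axes as case.
- pocket0 (a point): First hexagonal pocket of the case, centre of its floor, 12 mm above the bench. Pocket: 58.4 mm across flats, 16 mm deep, two flats square to the case's x, in a level black insert whose top is 28 mm above the bench. An adapter fully home stands with its underside on this point. Axes as case.
- pocket1 (a point): Second hexagonal pocket of the case, centre of its floor, 12 mm above the bench. Pocket: 58.4 mm across flats, 16 mm deep, two flats square to the case's x, in a level black insert whose top is 28 mm above the bench. An adapter fully home stands with its underside on this point. Axes as case.
- pocket2 (a point): Third hexagonal pocket of the case, centre of its floor, 12 mm above the bench. Pocket: 58.4 mm across flats, 16 mm deep, two flats square to the case's x, in a level black insert whose top is 28 mm above the bench. An adapter fully home stands with its underside on this point. Axes as case.
- pocket3 (a point): Fourth hexagonal pocket of the case, centre of its floor, 12 mm above the bench. Pocket: 58.4 mm across flats, 16 mm deep, two flats square to the case's x, in a level black insert whose top is 28 mm above the bench. An adapter fully home stands with its underside on this point. Axes as case.
- scraper: Scraper, 190 mm long, 0.15 kg: wooden handle 110 x 22 x 24 mm (x, y, z) with a flat stiff steel blade 80 mm long, 36 mm wide and 3 mm thick going on from its front end at the middle of the handle's height. Origin: centre of the handle's underside; x points along the tool to the blade, z up. The handle spans x = -55 to 55 mm; it balances at x = 14 mm. Starts lying on the mat.
- scraper_tip (a point): Middle of the blade's front edge, 135 mm ahead of the scraper's origin and 12 mm above the handle's underside.
- mat: Black rubber tool mat, fixed, 270 x 120 mm (x, y) and 3 mm thick. Origin: centre of the underside.
- adapter0: Steel spindle adapter: hexagonal flange 56 mm across flats (65 mm across corners), 18 mm thick, with a round boss 36 mm in diameter and 30 mm high standing on it (48 mm in all), 0.3 kg. Origin: centre of the underside; z up along the boss, x square to one flat of the hexagon. There are three or four of these, standing flange down.
- adapter1: Steel spindle adapter: hexagonal flange 56 mm across flats (65 mm across corners), 18 mm thick, with a round boss 36 mm in diameter and 30 mm high standing on it (48 mm in all), 0.3 kg. Origin: centre of the underside; z up along the boss, x square to one flat of the hexagon. There are three or four of these, standing flange down.
- adapter2: Steel spindle adapter: hexagonal flange 56 mm across flats (65 mm across corners), 18 mm thick, with a round boss 36 mm in diameter and 30 mm high standing on it (48 mm in all), 0.3 kg. Origin: centre of the underside; z up along the boss, x square to one flat of the hexagon. There are three or four of these, standing flange down.
- adapter3: Steel spindle adapter: hexagonal flange 56 mm across flats (65 mm across corners), 18 mm thick, with a round boss 36 mm in diameter and 30 mm high standing on it (48 mm in all), 0.3 kg. Origin: centre of the underside; z up along the boss, x square to one flat of the hexagon. There are three or four of these, standing flange down.
- mallet: Turned wooden mallet standing on its head, 84 mm in diameter, 200 mm high. A bystander.
- bowl: Turned wooden bowl, 150 mm across, 55 mm high. A bystander.
- finish: Bottle of finish, 68 mm in diameter, 170 mm high. A bystander.
- jar: Clear cup, 80 mm across, 90 mm high. A bystander.
- sanding_block: Cork sanding block, 60 x 95 x 30 mm. A bystander.
- blank: Square wooden turning blank, 45 x 110 x 45 mm. A bystander.
- spanner: Steel spanner, 170 mm long, lying flat. A bystander.
- chuck_key: T-handled chuck key, 105 mm long, lying flat. A bystander.
There are look-alikes about, which are no part of the job. What is shaped like the adapter0 but purple or yellow is not meant. Of the things shaped like the scraper, the wooden one is meant.

How it is judged:
By the outcome, as a careful person would: the job done as asked, in the order asked, and still so for the second after the job is handed in, with the robot touching nothing.
Of adapter0, adapter1, adapter2, adapter3 only 3 to 4 are there at a start; the rules pass over those that are not, and their reading is None.
At some moment in a run one of adapter0, adapter1, adapter2, adapter3, scraper may be knocked a few centimetres aside while the robot is not near it.
Once in a run the grip may slacken for a moment while it holds something.
It also fails if it takes over 210 s, if anything falls off the work surface, if the arm or the gripper's body presses on something with over 40 N, if the wrist force passes 120 N, or if a joint passes its speed limit or range.

### The arm

A 6-joint arm with a two-finger parallel gripper is mounted at the origin on the work surface. World frame = base frame: x ahead of the robot, y to its left, z up, the work surface at z = 0. Lengths are in m, angles in rad, forces in N, time in s.
With the tool pointing down it reaches from about 0.375 to 0.925 m from the base axis. Payload 5.7 kg.
Tool frame: the origin (TCP) lies on the centre line of the jaws, within the pads' length; the fingertips stand 17 mm ahead of it and the grasp point (between the pads) lies 2 mm behind it (bot.tips_ahead is the distance from the TCP to the fingertips, in m); z points along the fingers, y is the line along which they close (so a half turn about z gives the same grasp; the last joint's range is limited). The gripper opens to 88 mm and grips with 3 to 60 N. Pads are 20 mm wide; open, the fingers measure 115 mm over their backs; the gripper's body (75 mm by 178 mm) begins 61 mm behind the grasp point.
Start: joints at [1.155, 0.359, 1.51, -0, 1.272, -0.115], TCP at [0.178, 0.573, 0.204] pointing down, gripper open.
Joint ranges: [-2.97, 2.97], [-1.01, 2.36], [0.21, 2.38], [-0.96, 4.11], [0.2, 2.71], [-2.98, 2.98]. Speed limits (rad/s): [2.39, 2.39, 3.14, 3.14, 3.14, 3.14].

### API

Orientations are given as a unit quaternion [x, y, z, w].
In Python, from bench import bot, solver, eyes, job gives the robot as it stands. Calls block until the motion is done:
- bot.move_pose(position, orientation): joint-space move of the TCP to a pose.
- bot.move_straight(position, speed=0.15, rotation=None, guard=None): straight line of the TCP; rotation=None keeps the orientation; speed is the mean speed in m/s. With guard (N) it stops when the force on the tool has changed by that much, and returns True; else False.
- bot.move_joints(angles): joint-space move.
- bot.open_jaws() and bot.grab(): open the fingers fully, or close them until they stop; the grip force is fixed at half the most.
- bot.dwell(seconds).
- solver.solve_ik(position, orientation): joint angles nearest the present ones, or None.
- bot.get_state(): the state.
- eyes.grab_frame(name): name is "side" or "top" or "wrist"; returns (picture, depth): 480x640x3 uint8, red, green, blue; 480x640 float32, m along the optical axis (not along the pixel's ray), 0 where there is no reading.
- eyes.calibration(name): a dict with "K" (3x3 intrinsics, pixels), "eye" and "attitude" of the camera in the world; the wrist camera has in their place "mount" (4x4, takes a point from camera to tool coordinates, whose origin is the TCP and whose axes are the flange's). Camera axes: x right, y down, z forward; pixel columns grow to the right and rows downward; lengths in m; the calibration is good to about 2 mm. The wrist camera is an equidistant fisheye: a pixel r from the principal point sees the ray r / f radians off the axis. A picture is of the moment at which its call begins: read the wrist's pose just before it. calibration takes no time and is no camera call.
A pose or a line that the arm cannot do raises bot.MotionError and nothing moves.
- job.close_job(): hands the job in; it is judged then, once.
The state is a dict: "clock": time; "joints": joint angles; "joint_vel": joint speeds; "joint_torque": joint torques, N m; "tool_pos": TCP position; "ee_rot": TCP orientation; "wrist_force": force on the tool from outside, world axes, zero at the start; "ft_torque": the same for the moment, N m; "width": opening from 0.0 (shut) to 1.0 (fully open); "gripper_force": force on a finger pad.
Only numpy, scipy, OpenCV 4.12 (cv2) and the standard library are available. Lean on these libraries where they do the work, as an engineer would, in place of code of your own. Each camera call takes 0.05 s, during which the arm holds its last target. There are 200 camera calls.

## Working session

There is one attempt and no reset: what is moved stays moved. The work goes in short steps, each a Python script; the robot and the scene stay as the last script left them, time stands still between calls to the robot, and variables do not carry over. Pictures are saved under pics/ and viewed, at most 18 in all, crops included, and the job is handed in when it is done.

```bash
ls; mkdir -p pics
python3 - <<'E'
from bench import bot, solver, eyes, job
import cv2,numpy as np
for n in ("top","side"):
    p,d=eyes.grab_frame(n); cv2.imwrite(f"pics/{n}0.png",p[:,:,::-1]); np.savez(f"pics/{n}0.npz",p=p,d=d)
    c=eyes.calibration(n); print(n,c)
c=eyes.calibration("wrist");print(c)
print(bot.get_state(),bot.tips_ahead)
E
```

```text
pics
top {'K': array([[520.54332812,   0.        , 318.5363314 ],
       [  0.        , 520.54332812, 239.18406541],
       [  0.        ,   0.        ,   1.        ]]), 'eye': array([ 0.36661728, -0.00233921,  1.40434116]), 'attitude': array([-0.70464467,  0.7077041 , -0.03601854,  0.03651659])}
side {'K': array([[438.69549937,   0.        , 319.95679321],
       [  0.        , 438.69549937, 241.55473076],
       [  0.        ,   0.        ,   1.        ]]), 'eye': array([-0.02828591, -0.4991191 ,  0.97121117]), 'attitude': array([ 0.86410479, -0.38059627,  0.1314201 , -0.30199032])}
{'K': array([[371.64829954,   0.        , 316.59668898],
       [  0.        , 371.64829954, 246.08525374],
       [  0.        ,   0.        ,   1.        ]]), 'mount': array([[-5.19485472e-04, -9.66360354e-01, -2.57191361e-01,
         6.99444422e-02],
       [ 9.99999417e-01, -2.58547146e-04, -1.04838459e-03,
        -8.98744817e-04],
       [ 9.46621209e-04, -2.57191755e-01,  9.66359925e-01,
        -1.81250091e-01],
       [ 0.00000000e+00,  0.00000000e+00,  0.00000000e+00,
         1.00000000e+00]])}
{'clock': 0.1, 'joints': array([ 1.15493381e+00,  3.59439445e-01,  1.51131971e+00, -7.84182280e-06,
        1.27252058e+00, -1.15084253e-01]), 'joint_vel': array([-0.00174978, -0.00161167, -0.00467837, -0.00168867, -0.00024537,
       -0.00056489]), 'joint_torque': array([ 1.17246203e-03, -5.16353273e+01, -2.71406186e+01,  6.77655009e-02,
        2.75912503e-02, -4.72440126e-05]), 'tool_pos': array([0.17748976, 0.57245288, 0.20279155]), 'ee_rot': array([ 1.49821686e-01,  9.88712674e-01, -8.14973426e-04, -2.17701000e-04]), 'wrist_force': array([-0.71667591,  0.53279096,  0.24273951]), 'ft_torque': array([ 0.04248069,  0.05666194, -0.01079294]), 'gripper_force': 0.0, 'width': 0.9987401387844196} 0.017
```

View pics/top0.png

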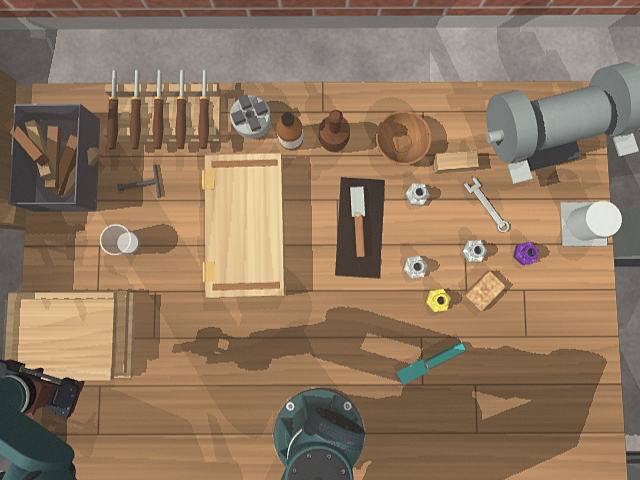

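View pics/side0.png

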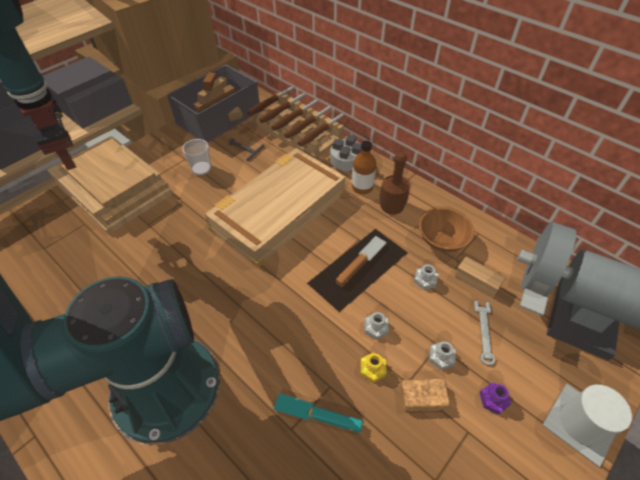

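Top view: the case is at px (205–283, 153–296) with hinges on its left, so the front faces right (−y). The wooden scraper lies on the mat at (358,222), blade up. There are three steel adapters, at (418,194), (415,266) and (475,250). The yellow and purple ones and the teal scraper are decoys.

```bash
cat > h.py <<'E'
from bench import bot, solver, eyes, job
import numpy as np, cv2
from scipy.spatial.transform import Rotation as R
def cloud(name,p,d):
    c=eyes.calibration(name);K=c["K"];v,u=np.mgrid[:480,:640]
    X=np.stack([(u-K[0,2])/K[0,0]*d,(v-K[1,2])/K[1,1]*d,d],-1)
    return X@R.from_quat(c["attitude"]).as_matrix().T+c["eye"]
def ray(name,uv,z):
    """fixed camera pixel(s) -> world at height z"""
    c=eyes.calibration(name);K=c["K"];uv=np.atleast_2d(uv).astype(float)
    r=np.c_[(uv-K[:2,2])/K[0,0],np.ones(len(uv))]@R.from_quat(c["attitude"]).as_matrix().T
    return c["eye"]+r*((z-c["eye"][2])/r[:,2:])
def wrist():
    s=bot.get_state();p,d=eyes.grab_frame("wrist");return p,d,(s["tool_pos"],s["ee_rot"])
def wray(uv,z,pose):
    c=eyes.calibration("wrist");K=c["K"];uv=np.atleast_2d(uv).astype(float)
    a=(uv-K[:2,2])/K[0,0];t=np.linalg.norm(a,axis=1,keepdims=True)
    r=np.c_[a/np.maximum(t,1e-9)*np.sin(t),np.cos(t)];M=c["mount"];Q=R.from_quat(pose[1]).as_matrix()
    r=r@M[:3,:3].T@Q.T;o=Q@M[:3,3]+pose[0]
    return o+r*((z-o[2])/r[:,2:])
def down(yaw,pitch=0.):
    """tool down, tool x along world yaw; pitch>0 tips tool x upward"""
    x=np.array([np.cos(yaw),np.sin(yaw),0]);z=np.array([0,0,-1.]);y=np.cross(z,x)
    return (R.from_rotvec(y*pitch)*R.from_matrix(np.c_[x,y,z])).as_quat()
def hexes(p):
    hsv=cv2.cvtColor(p,cv2.COLOR_RGB2HSV);return hsv
def st(): 
    s=bot.get_state();return s["clock"].__round__(1),s["tool_pos"].round(4),s["wrist_force"].round(1),round(float(s["width"]),3)
E
python3 - <<'E'
from h import *
f=np.load("pics/top0.npz");p,d=f["p"],f["d"];C=cloud("top",p,d)
hsv=cv2.cvtColor(p,cv2.COLOR_RGB2HSV)
# lid
m=((C[...,2]>.060)&(C[...,2]<.082)).astype(np.uint8);m[:, :195]=0;m[:,295:]=0;m[:148]=0;m[305:]=0
c=max(cv2.findContours(m,0,1)[0],key=cv2.contourArea);b=cv2.boxPoints(cv2.minAreaRect(c));print("lid px",b)
W=ray("top",b,.071);print(W.round(4),W.mean(0),[np.linalg.norm(W[i]-W[i-1]).round(4) for i in range(4)],np.median(C[m>0][:,2]))
# mat
m=(hsv[...,2]<60).astype(np.uint8);m[:,:325]=0;m[:,395:]=0;m[:165]=0;m[290:]=0
c=max(cv2.findContours(m,0,1)[0],key=cv2.contourArea);r=cv2.minAreaRect(cv2.convexHull(c));W=ray("top",cv2.boxPoints(r),.003);print("mat",W.round(3),W.mean(0))
box=np.zeros((480,640),bool);box[172:282,337:385]=1
orange=box&(hsv[...,1]>110)&(hsv[...,2]>70);wh=box&(hsv[...,2]>150)&(hsv[...,1]<60)
for n,mm,z in(("handle",orange,.027),("blade",wh,.0165)):
    c=max(cv2.findContours(mm.astype(np.uint8),0,1)[0],key=cv2.contourArea);W=ray("top",cv2.boxPoints(cv2.minAreaRect(c)),z);print(n,cv2.contourArea(c),W.round(4),W.mean(0).round(4))
for u,v in((418,194),(415,266),(475,250)):
    print("ad",ray("top",(u,v),.03).round(3),np.median(C[v-3:v+4,u-3:u+4,2]))
print(np.median(C[330:350,250:300,2]))
E
```

```text
lid px [[199.8181  154.90366]
 [280.86566 153.28271]
 [283.7105  295.5258 ]
 [202.66296 297.14673]]
[[0.7272 0.3083 0.071 ]
 [0.7306 0.096  0.071 ]
 [0.3601 0.0876 0.071 ]
 [0.3569 0.294  0.071 ]] [0.54368465 0.19648223 0.071     ] [np.float64(0.3706), np.float64(0.2123), np.float64(0.3706), np.float64(0.2064)] 0.07123704837715428
mat [[ 0.579 -0.126  0.003]
 [ 0.654 -0.127  0.003]
 [ 0.654 -0.138  0.003]
 [ 0.579 -0.136  0.003]] [ 0.61651904 -0.13154662  0.003     ]
handle 314.5 [[ 0.3974 -0.0499  0.027 ]
 [ 0.6111 -0.0516  0.027 ]
 [ 0.6106 -0.1775  0.027 ]
 [ 0.3968 -0.1739  0.027 ]] [ 0.504  -0.1132  0.027 ]
blade 330.5 [[ 0.6511 -0.087   0.0165]
 [ 0.6529 -0.1223  0.0165]
 [ 0.5735 -0.1256  0.0165]
 [ 0.5717 -0.0905  0.0165]] [ 0.6123 -0.1064  0.0165]
ad [[ 0.629 -0.269  0.03 ]] 0.03448786815407967
ad [[ 0.436 -0.256  0.03 ]] 0.03255385543932965
ad [[ 0.478 -0.416  0.03 ]] 0.03428658184204658
0.00014651757382377895
```

Run:
```python
from h import *
for k,nm in((0,"x=blade"),(np.pi,"x=-blade")):
    s=1 if k==0 else -1
    for n,p,y,pi in(("pick",(.547,-.109,.023),.044,0),("pre",(.545,-.06,.067),np.pi/2+.023,0),("lever",(.545,.01,.03),np.pi/2+.023,.4*s),("up",(.545,.19,.24),np.pi/2+.023,.3*s),("upflat",(.545,.19,.24),np.pi/2+.023,0)):
        q=solver.solve_ik(np.array(p),down(y+k,pi)); print(nm,n,None if q is None else np.round(q,2))
k=np.pi
bot.move_pose(np.array([.547,-.109,.17]),down(.044+k))
p,d,pose=wrist();cv2.imwrite("pics/w1.png",p[:,:,::-1]);np.savez("pics/w1.npz",p=p,d=d,a=pose[0],b=pose[1]);print(st())
```

```text
x=blade pick [-0.32  0.52  1.78 -0.    0.84  1.21]
x=blade pre [-0.24  0.45  1.77 -0.    0.93 -0.26]
x=blade lever [-0.38  0.57  1.77  0.44  1.01 -0.68]
x=blade up [ 0.01  0.27  1.59  0.31  1.3  -0.11]
x=blade upflat [ 0.22  0.3   1.51 -0.    1.33  0.19]
x=-blade pick [-0.32  0.52  1.78 -0.    0.84 -1.94]
x=-blade pre [-0.24  0.45  1.77 -0.    0.93  2.88]
x=-blade lever [-0.38  0.57  1.77  0.44  1.01  2.46]
x=-blade up None
x=-blade upflat [ 0.22  0.3   1.51 -0.    1.33 -2.95]
(2.9, array([ 0.5471, -0.1083,  0.17  ]), array([-0.6,  0.2, -0.3]), 1.001)
```

View pics/w1.png

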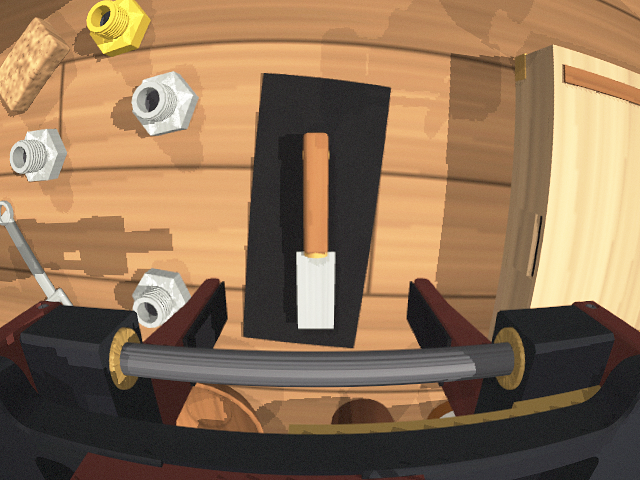

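The handle runs from (316,134) to (316,255) and the blade tip is at (315,328). The notch slit shows on the case's front wall, about (541,215)–(531,277).

Run:
```python
from h import *
f=np.load("pics/w1.npz");pose=(f["a"],f["b"])
H=wray([(316,134),(316,255)],.023,pose);T=wray([(297,328),(334,328)],.0165,pose)
print(H,T,T.mean(0)); 
t=T.mean(0)[:2];r=H[0,:2];print("yaw",np.arctan2(*(t-r)[::-1]),"len",np.linalg.norm(t-r))
print("notch",wray([(542,215),(531,277)],.059,pose), "front top edge",wray([(555,46),(528,300)],.071,pose))
```

```text
[[ 0.46332966 -0.11374552  0.023     ]
 [ 0.57270304 -0.1089256   0.023     ]] [[ 0.65221409 -0.12464034  0.0165    ]
 [ 0.65052933 -0.08736458  0.0165    ]] [ 0.65137171 -0.10600246  0.0165    ]
yaw 0.0411540589291862 len 0.1882014041186001
notch [[0.51627755 0.09441774 0.059     ]
 [0.5757916  0.09430569 0.059     ]] front top edge [[0.36251208 0.0896908  0.071     ]
 [0.59427252 0.08822232 0.071     ]]
```

Run:
```python
from h import *
y=.041;g=np.array([.5465,-.1103,.023])
bot.move_pose(g+[0,0,.06],down(y));bot.move_straight(g,.08,guard=8);print(st())
bot.grab();print(st())
bot.move_straight(g+[0,0,.08],.1);print(st())
yc=.022+np.pi/2;u=np.array([np.cos(yc),np.sin(yc),0]);N=np.array([.5455,.0915,.067])
pre=N-u*(.105+.03);bot.move_pose(pre,down(yc));bot.dwell(.3);print(st())
p,d,pose=wrist();cv2.imwrite("pics/w2.png",p[:,:,::-1]);np.savez("pics/w2.npz",p=p,d=d,a=pose[0],b=pose[1])
p,d=eyes.grab_frame("side");cv2.imwrite("pics/s2.png",cv2.resize(p[130:330,180:460],None,fx=2.8,fy=2.8)[:,:,::-1])
```

```text
(6.4, array([ 0.5469, -0.1104,  0.0232]), array([-0.6,  0.4,  0.5]), 1.0)
(7.8, array([ 0.5465, -0.1103,  0.023 ]), array([-0.1, -0.6, -0.2]), 0.007)
(8.7, array([ 0.546 , -0.1101,  0.1025]), array([ 0.1, -0.2, -0.4]), 0.002)
(10.3, array([ 0.5486, -0.0436,  0.0671]), array([-0.7, -1.3,  0.2]), 0.007)
```

View pics/w2.png

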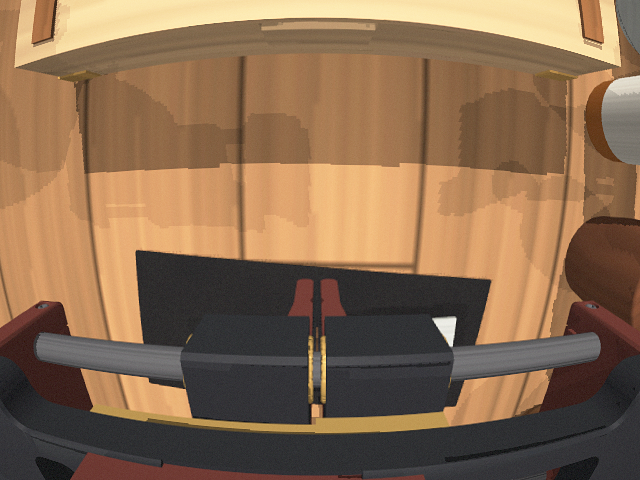

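View pics/s2.png

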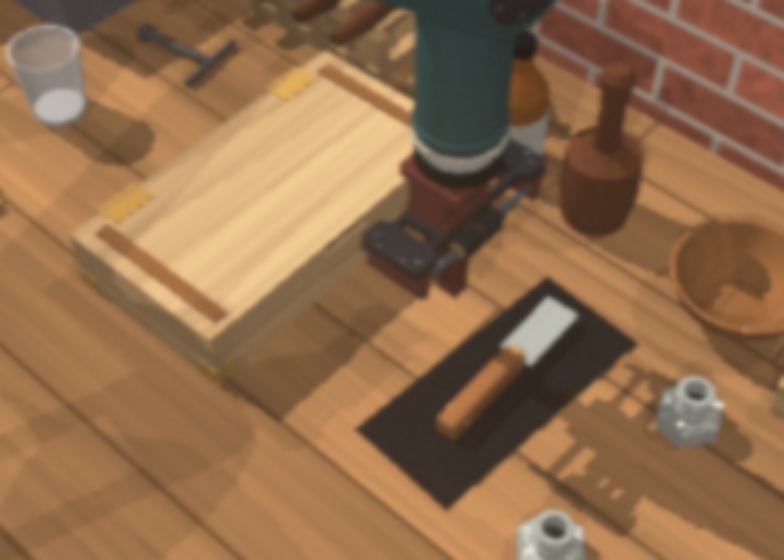

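The grip came up empty (width 0). The scraper still lies on the mat, apparently shifted, so I'll look again from close by.

Run:
```python
from h import *
bot.open_jaws()
bot.move_pose(np.array([.547,-.12,.17]),down(.041))
p,d,pose=wrist();cv2.imwrite("pics/w3.png",p[:,:,::-1]);np.savez("pics/w3.npz",p=p,d=d,a=pose[0],b=pose[1]);print(st())
bot.move_pose(np.array([.40,-.12,.2]),down(.041))
p,d,pose=wrist();cv2.imwrite("pics/w4.png",p[:,:,::-1]);np.savez("pics/w4.npz",p=p,d=d,a=pose[0],b=pose[1]);print(st())
```

```text
(13.1, array([ 0.5467, -0.1197,  0.1696]), array([ 0.1, -0.2, -0.1]), 1.0)
(13.8, array([ 0.4021, -0.1206,  0.2003]), array([ 1.3, -0.4, -0.3]), 0.998)
```

View pics/w4.png

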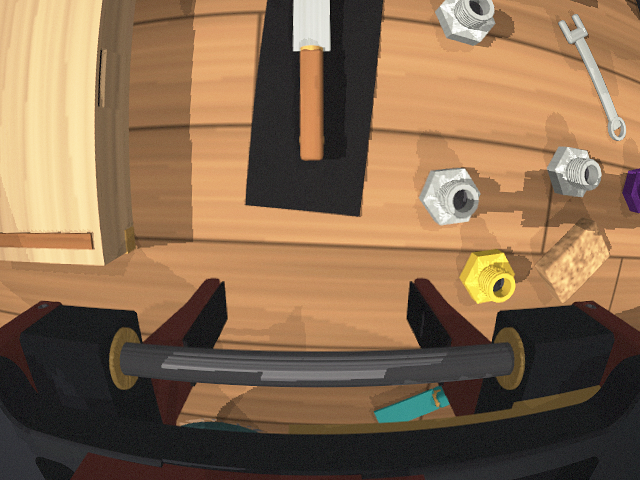

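Run:
```python
from h import *
f=np.load("pics/w4.npz");pose=(f["a"],f["b"])
print(wray([(312,159),(312,48)],.023,pose), wray([(300,158),(324,158)],.023,pose))
c=eyes.calibration("wrist");M=c["mount"]
# check depth: handle pixels height
f3=np.load("pics/w4.npz");d=f3["d"]
for uv in((312,120),(312,80),(280,120),(200,200)):
    K=c["K"];a=(np.array(uv)-K[:2,2])/K[0,0];t=np.linalg.norm(a);r=np.r_[a/t*np.sin(t),np.cos(t)];X=r*d[uv[1],uv[0]]/r[2]
    print(uv,R.from_quat(pose[1]).as_matrix()@(M[:3,:3]@X+M[:3,3])+pose[0])
```

```text
[[ 0.46234897 -0.11498826  0.023     ]
 [ 0.57200937 -0.11058147  0.023     ]] [[ 0.46290475 -0.10346778  0.023     ]
 [ 0.46378206 -0.12642365  0.023     ]]
(312, 120) [ 0.49972635 -0.11355694  0.02692384]
(312, 80) [ 0.53846485 -0.11200718  0.02785292]
(280, 120) [ 0.50070403 -0.08110884  0.00381559]
(200, 200) [ 4.16197445e-01  3.43373439e-03 -3.42165569e-04]
```

Run:
```python
from h import *
f=np.load("pics/w2.npz");print(wray([(455,318),(433,320)],.0165,(f["a"],f["b"])))
y=.041;g=np.array([.5465,-.1118,.0215])
bot.move_pose(g+[0,0,.06],down(y));bot.move_straight(g,.08,guard=8);print(st())
p,d,pose=wrist();a=p
bot.grab();s=bot.get_state();print(st(),s["gripper_force"])
p,d,pose=wrist();cv2.imwrite("pics/w5.png",cv2.resize(np.hstack([a[:400,150:500],p[:400,150:500]]),None,fx=1.14,fy=1.14)[:,:,::-1])
```

```text
[[ 0.65110997 -0.08744836  0.0165    ]
 [ 0.63404645 -0.0885819   0.0165    ]]
(15.5, array([ 0.5468, -0.1119,  0.0218]), array([-0.1,  0.4, -0.3]), 1.001)
(16.9, array([ 0.5465, -0.1118,  0.0215]), array([ 0.1, -0.3,  0.4]), 0.009) 0.0
```

View pics/w5.png

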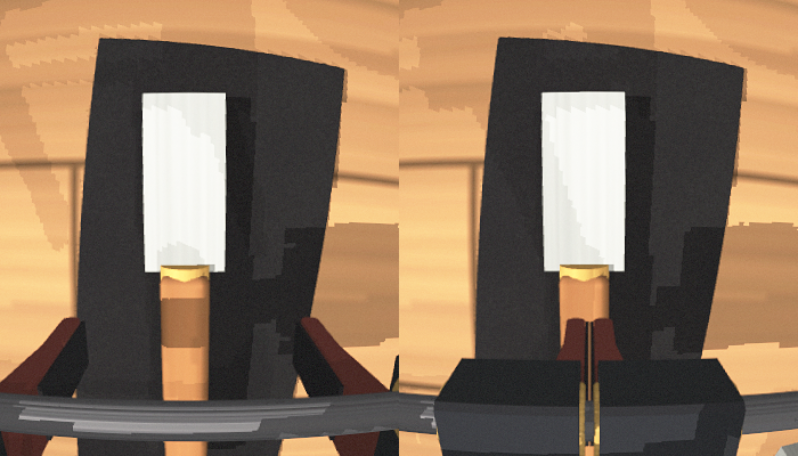

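The closed fingers sit on top of the handle instead of either side of it. I'll measure where the fingertips really are in the tool frame from wrist depth, closed and open.

Run:
```python
from h import *
def tc(d):
    c=eyes.calibration("wrist");K=c["K"];v,u=np.mgrid[:480,:640];a=np.stack([(u-K[0,2])/K[0,0],(v-K[1,2])/K[0,0]],-1)
    t=np.linalg.norm(a,axis=-1,keepdims=True);r=np.concatenate([a/np.maximum(t,1e-9)*np.tan(t),np.ones_like(t)],-1)
    return (r*d[...,None])@c["mount"][:3,:3].T+c["mount"][:3,3]
def rep(n):
    p,d,_=wrist();T=tc(d);h=cv2.cvtColor(p,cv2.COLOR_RGB2HSV)
    m=(d>0)&(abs(T[...,0])<.03)&(T[...,2]<.03)&(T[...,2]>-.06)&(abs(T[...,1])<.07)
    for col in (1,):
        red=m&((h[...,0]<8)|(h[...,0]>172))&(h[...,1]>100)&(h[...,2]<140)
        Z=T[red];print(n,red.sum(),np.percentile(Z,[1,50,99],axis=0).round(3).tolist(),"maxz",np.sort(Z[:,2])[-5:])
print(st());rep("closed")
bot.move_straight(bot.get_state()["tool_pos"]+[0,0,.1],.2);rep("closed high")
bot.open_jaws();rep("open high");print(st())
```

```text
(16.9, array([ 0.5465, -0.1118,  0.0215]), array([ 0.4,  0.4, -0.2]), 0.008)
closed 1377 [[0.009, -0.009, -0.059], [0.011, 0.003, -0.043], [0.012, 0.011, -0.02]] maxz [0.01821245 0.01843989 0.01873819 0.01908285 0.01952971]
closed high 1379 [[0.009, -0.009, -0.059], [0.011, 0.003, -0.043], [0.012, 0.011, -0.02]] maxz [-0.01945918 -0.01927215 -0.01899093 -0.01895416 -0.01848152]
open high 1346 [[0.009, -0.052, -0.06], [0.011, -0.044, -0.043], [0.012, 0.054, -0.021]] maxz [-0.02010993 -0.02002376 -0.01978429 -0.01955887 -0.01944845]
(19.1, array([ 0.5465, -0.1118,  0.1215]), array([-1. ,  0.5,  1.3]), 1.001)
```

The visible fingertips are about 20 mm behind the TCP, not 17 mm ahead. I'll confirm by touching the bare bench gently.

Run:
```python
from h import *
bot.grab()
bot.move_pose(np.array([.5,.0,.06]),down(.041));print(st())
r=bot.move_straight(np.array([.5,.0,-.03]),.03,guard=4);print(r,st())
bot.move_straight(bot.get_state()["tool_pos"]+[0,0,.1],.2);bot.open_jaws()
```

```text
(21.1, array([ 5.009e-01, -1.000e-04,  6.030e-02]), array([ 0.5,  0.1, -0.5]), 0.005)
True (23.3, array([ 0.5   ,  0.    , -0.0187]), array([-0.5, -0.1,  4.7]), 0.003)
```

Confirmed by touch: the real fingertips are 19 mm behind the TCP. I'll use that from here on.

```bash
cat >> h.py <<'E'
TIP=-.0188   # real fingertip, tool z (found by touch)
def tip(p,q):
    "TCP position that puts the fingertips at p"
    return np.asarray(p,float)-R.from_quat(q).apply([0,0,TIP])
def at(P,q,pt):
    return np.asarray(P,float)-R.from_quat(q).apply(pt)
YC=.022;UC=np.array([np.cos(YC),np.sin(YC),0]);VC=np.array([-np.sin(YC),np.cos(YC),0])
NO=np.array([.5455,.0915,.059])
E
python3 - <<'E'
from h import *
y=.041;q=down(y);g=tip([.5465,-.1118,.006],q)
bot.move_pose(g+[0,0,.06],q);print(bot.move_straight(g,.08,guard=8),st())
bot.grab();print(st(),bot.get_state()["gripper_force"])
bot.move_straight(g+[0,0,.08],.1);print(st())
q=down(YC+np.pi/2)
pre=at(NO-VC*.03,q,[.105,0,-.028]);bot.move_pose(pre,q);bot.dwell(.3);print(st())
p,d,pose=wrist();cv2.imwrite("pics/w6.png",p[:,:,::-1])
np.savez("pics/w6.npz",p=p,d=d,a=pose[0],b=pose[1])
E
```

```text
False (26.8, array([ 0.5468, -0.1119, -0.0125]), array([-0.3, -0.2,  0.2]), 1.002)
(27.9, array([ 0.5464, -0.1117, -0.0128]), array([-1. ,  0.6,  0.1]), 0.251) 29.932425320148468
(28.8, array([ 0.5459, -0.1116,  0.0667]), array([ 0.3,  0.5, -1.3]), 0.248)
(30.4, array([ 0.5485, -0.0436,  0.0311]), array([ 0.8,  0.2, -1.5]), 0.248)
```

View pics/w6.png

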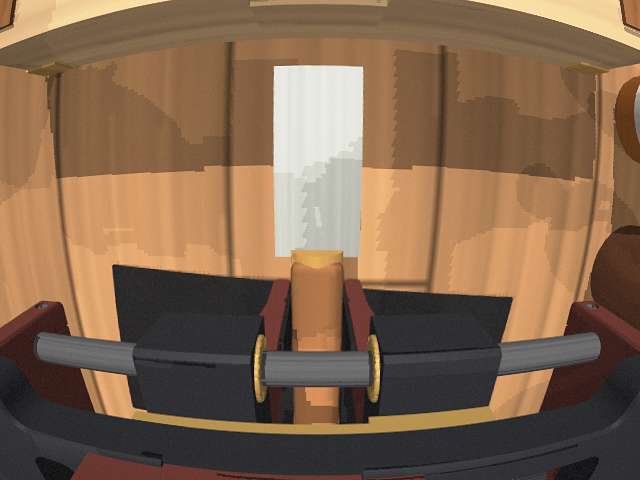

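The scraper is held, with its tip at px (274–363, 66) and centred on the notch at (250–387, 3). I'll check blade height from depth, then insert.

Run:
```python
from h import *
f=np.load("pics/w6.npz");d=f["d"];Q=R.from_quat(f["b"]).as_matrix();c=eyes.calibration("wrist");M=c["mount"];K=c["K"]
def pt(u,v):
    a=(np.array([u,v])-K[:2,2])/K[0,0];t=np.linalg.norm(a);r=np.r_[a/t*np.tan(t),1];return Q@(M[:3,:3]@(r*np.median(d[v-2:v+3,u-4:u+5]))+M[:3,3])+f["a"]
for v in(72,90,130,180,240):print(pt(319,v).round(4))
for u,v in((319,3),(319,12)):print("notch",pt(u,v).round(4), wray([(u,v)],.065,(f["a"],f["b"])))
q=down(YC+np.pi/2)
print(bot.move_straight(at(NO+VC*.032,q,[.105,0,-.028]),.05,guard=6),st())
```

```text
[0.5472 0.0574 0.0608]
[0.5473 0.0499 0.0604]
[0.5477 0.0334 0.0607]
[0.5481 0.0129 0.0606]
[ 0.5487 -0.0123  0.0606]
notch [0.5465 0.0918 0.0525] [[0.54653448 0.08664495 0.065     ]]
notch [0.5466 0.0916 0.0416] [[0.54661715 0.0825053  0.065     ]]
False (31.8, array([0.5472, 0.0182, 0.031 ]), array([-0.1,  1. , -1.6]), 0.25)
```

Run:
```python
from h import *
F=NO+[0,0,-.0065]
for ph in (0,.1,.2,.28,.34,.4,.46,.5):
    q=down(YC+np.pi/2,ph)
    g=bot.move_straight(at(F,q,[.073,0,-.0265]),.03,rotation=q,guard=45);bot.dwell(.15)
    print(ph,g,st())
    if g: break
p,d=eyes.grab_frame("side");cv2.imwrite("pics/s7.png",cv2.resize(p[130:330,180:460],None,fx=2.8,fy=2.8)[:,:,::-1])
```

```text
0 False (32.3, array([0.5469, 0.0185, 0.0259]), array([ 0.3,  0.1, -0.6]), 0.247)
0.1 False (32.9, array([0.5469, 0.0218, 0.019 ]), array([ 0.2,  0.1, -0.9]), 0.249)
0.2 False (33.4, array([0.547 , 0.0256, 0.0123]), array([-0. ,  0.3, -1.1]), 0.254)
0.28 False (33.9, array([0.5474, 0.0296, 0.0082]), array([-1.7,  1.6,  8.2]), 0.25)
0.34 False (34.4, array([0.5474, 0.0321, 0.0057]), array([-3.8, -3.3, 19.8]), 0.244)
0.4 False (34.9, array([0.5474, 0.0348, 0.0026]), array([-5.8, -5.9, 26.2]), 0.251)
0.46 False (35.3, array([ 5.473e-01,  3.780e-02, -5.000e-04]), array([-6.7, -8.2, 26.6]), 0.244)
0.5 False (35.7, array([ 0.5477,  0.0399, -0.0025]), array([-5.6, -9.1, 27.2]), 0.251)
```

View pics/s7.png

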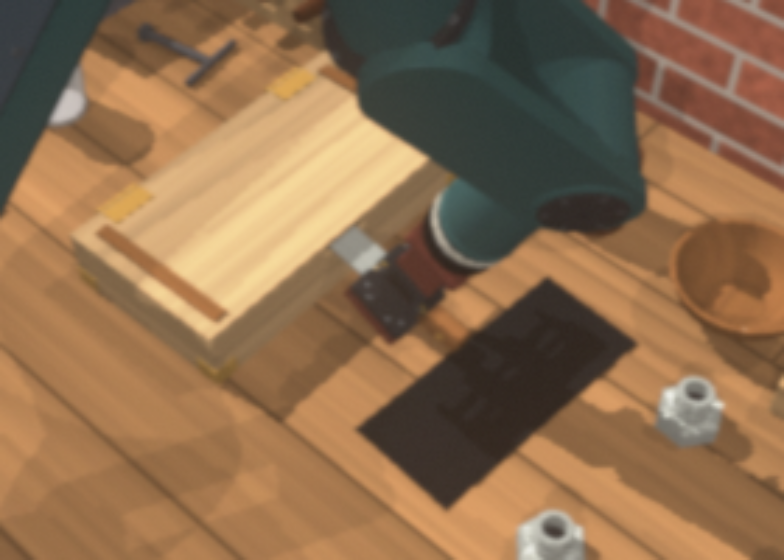

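Run:
```python
from h import *
p,d=eyes.grab_frame("side");C=cloud("side",p,d)
def lid(C):
    L=C-(NO*[1,1,0]);a=L@UC;b=L@VC
    for lo,hi in((.005,.03),(.04,.07),(.08,.11)):
        m=(abs(a+.12)<.05)&(b>lo)&(b<hi)&(C[...,2]>.04);print(lo,m.sum(),np.median(C[m][:,2]).round(4))
lid(C)
f=np.load("pics/side0.npz");lid(cloud("side",f["p"],f["d"]))
p,d,pose=wrist();cv2.imwrite("pics/w8.png",p[:,:,::-1])
c=eyes.calibration("wrist");K=c["K"];M=c["mount"]
def pt(u,v):
    a=(np.array([u,v])-K[:2,2])/K[0,0];t=np.linalg.norm(a);r=np.r_[a/t*np.tan(t),1];X=M[:3,:3]@(r*np.median(d[v-2:v+3,u-4:u+5]))+M[:3,3];return X.round(4),(R.from_quat(pose[1]).as_matrix()@X+pose[0]).round(4)
for v in(20,60,100,140,180,220,245,265,290):print(v,*pt(319,v))
```

```text
0.005 281 0.072
0.04 317 0.0721
0.08 295 0.0718
0.005 277 0.0714
0.04 310 0.0717
0.08 296 0.0715
20 [ 0.1304  0.001  -0.013 ] [0.5459 0.1481 0.0715]
60 [ 0.1075  0.0009 -0.0257] [0.5464 0.1219 0.0717]
100 [ 0.0887  0.0008 -0.0359] [0.5468 0.1005 0.0716]
140 [ 0.0731  0.0008 -0.0263] [0.5471 0.0915 0.0557]
180 [ 0.0567  0.0008 -0.0304] [0.5475 0.0751 0.0514]
220 [ 0.0409  0.0008 -0.0341] [0.5479 0.0594 0.0471]
245 [ 0.0312  0.0008 -0.0371] [0.5481 0.0495 0.0451]
265 [ 0.0264  0.0007 -0.0485] [0.5482 0.0399 0.0527]
290 [ 0.0173  0.0007 -0.051 ] [0.5484 0.0306 0.0506]
```

View pics/w8.png

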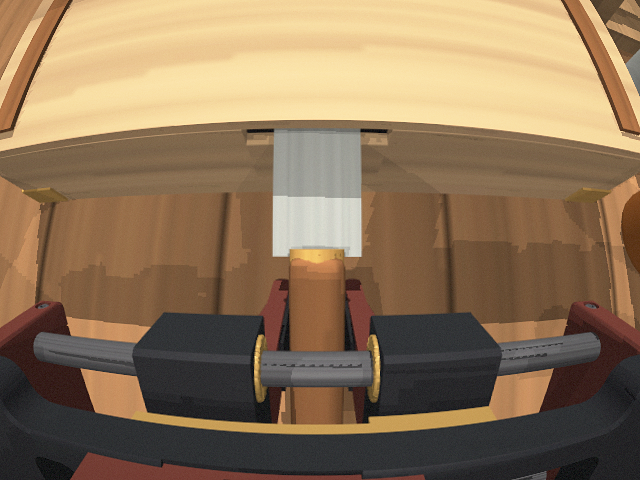

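The lid is still shut: the handle pivoted in the grip while its rear end neared the bench. With the blade only 32 mm in, there isn't enough angle left. I'll lay the scraper down, regrip near the handle's rear end and insert deeper.

Run:
```python
from h import *
ph=.26;q=down(YC+np.pi/2,ph)
G=NO+VC*(.030-.105)+[0,0,-.001]
print(bot.move_straight(at(G,q,[0,0,-.028]),.04,rotation=q),st())
bot.move_straight(at(G-VC*.07,q,[0,0,-.028]),.12);bot.move_straight(at(G-VC*.07+[0,0,.05],q,[0,0,-.028]),.12)
q=down(.041,ph);P=np.array([.5465,-.1118,.020])
bot.move_pose(at(P+[0,0,.06],q,[0,0,-.028]),q)
print(bot.move_straight(at(P,q,[0,0,-.028]),.06,guard=4),st())
bot.open_jaws();bot.move_straight(at(P+[0,0,.1],q,[0,0,-.028]),.2)
bot.move_pose(tip([.45,-.112,.18],down(.041)),down(.041))
p,d,pose=wrist();cv2.imwrite("pics/w9.png",p[:,:,::-1]);np.savez("pics/w9.npz",p=p,d=d,a=pose[0],b=pose[1]);print(st())
h=cv2.cvtColor(p,cv2.COLOR_RGB2HSV);m=((h[...,1]>100)&(h[...,2]>90)).astype(np.uint8);m[:,:255]=0;m[:,385:]=0;m[240:]=0
for c in cv2.findContours(m,0,1)[0]:
    if cv2.contourArea(c)>400: print(cv2.boundingRect(c),cv2.minAreaRect(c))
```

```text
False (37.0, array([0.547 , 0.0236, 0.0308]), array([ 0.4,  0.4, -2. ]), 0.245)
False (40.8, array([ 0.554 , -0.1116, -0.0067]), array([-0.5, -0. , -1.5]), 0.247)
(43.2, array([ 0.4499, -0.1114,  0.1594]), array([ 0.3,  0.3, -0.3]), 1.001)
(307, 88, 28, 131) ((320.5, 153.0), (130.0, 27.0), 90.0)
(255, 0, 18, 144) ((263.5, 71.5), (143.0, 17.0), 90.0)
```

View pics/w9.png

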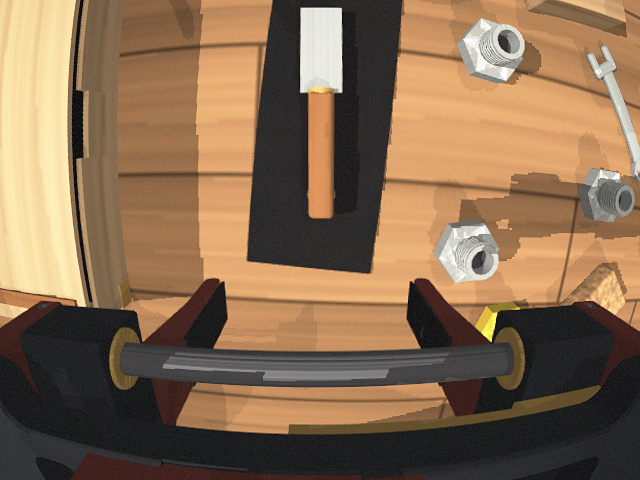

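There's now a dark gap along the whole front edge (col ~75), so the lid seems to have come ajar. I'll measure it.

Run:
```python
from h import *
for n in("side","top"):
    p,d=eyes.grab_frame(n);f=np.load(f"pics/{n}0.npz")
    for C in(cloud(n,f["p"],f["d"]),cloud(n,p,d)):
        L=C-(NO*[1,1,0]);a=L@UC;b=L@VC;o=[]
        for lo,hi in((.004,.02),(.06,.08),(.12,.14),(.175,.19)):
            m=(abs(a)<.13)&(b>lo)&(b<hi)&(C[...,2]>.04)&(C[...,2]<.12);o.append((m.sum(),np.median(C[m][:,2]).round(4)))
        print(n,o)
f=np.load("pics/w9.npz");pose=(f["a"],f["b"])
print("handle",wray([(320.5,217),(320.5,90)],.024,pose),"tip",wray([(321,8)],.0165,pose))
print("mat corners",wray([(248,261),(371,272)],.003,pose))
```

```text
side [(np.int64(541), np.float64(0.0702)), (np.int64(482), np.float64(0.0711)), (np.int64(450), np.float64(0.0711)), (np.int64(313), np.float64(0.0714))]
side [(np.int64(309), np.float64(0.0818)), (np.int64(443), np.float64(0.0796)), (np.int64(415), np.float64(0.0757)), (np.int64(307), np.float64(0.0728))]
top [(np.int64(607), np.float64(0.071)), (np.int64(778), np.float64(0.0712)), (np.int64(766), np.float64(0.0711)), (np.int64(583), np.float64(0.0714))]
top [(np.int64(626), np.float64(0.0831)), (np.int64(786), np.float64(0.0794)), (np.int64(764), np.float64(0.0756)), (np.int64(580), np.float64(0.0727))]
handle [[ 0.46205726 -0.1154937   0.024     ]
 [ 0.57141988 -0.1109275   0.024     ]] tip [[ 0.65012221 -0.10830769  0.0165    ]]
mat corners [[ 0.41273266 -0.04798612  0.003     ]
 [ 0.40649779 -0.16706583  0.003     ]]
```

The lid is about 12 mm ajar and free. I'll regrip at the front of the handle, slip the blade under and swing the lid up along its arc.

Run:
```python
from h import *
y=.041;q=down(y);g=tip([.5600,-.1117,.006],q)   # handle x=45
bot.move_pose(g+[0,0,.06],q);print(bot.move_straight(g,.08,guard=8))
bot.grab();print(st());bot.move_straight(g+[0,0,.08],.12)
q=down(YC+np.pi/2);pt=np.array([.09,0,-.0293]);E=NO+[0,0,.0045]
bot.move_pose(at(E-VC*.03,q,pt),q)
print(bot.move_straight(at(E+VC*.03,q,pt),.08,guard=6),st())
Hn=NO+VC*.2;Hn[2]=.065;r=.17
for th in np.r_[.08,.15,.25:1.66:.1]:
    q=down(YC+np.pi/2,min(.15,th));P=Hn-VC*r*np.cos(th)+[0,0,r*np.sin(th)]
    g=bot.move_straight(at(P,q,pt),.06,rotation=q,guard=20)
    print(round(th,2),g,st()[1:3])
    if g:break
p,d=eyes.grab_frame("side");cv2.imwrite("pics/s10.png",p[:,:,::-1]);print(st())
```

```text
False
(45.9, array([ 0.5599, -0.1116, -0.0128]), array([ 0. , -0. ,  0.2]), 0.243)
False (48.9, array([0.5469, 0.0314, 0.0342]), array([ 0.2, -0.4, -1.3]), 0.248)
0.08 False (array([0.5472, 0.0333, 0.0423]), array([-0.6,  0.5, -1.7]))
0.15 False (array([0.5467, 0.0379, 0.0477]), array([ 0. ,  0.8, -2.2]))
0.25 False (array([0.547 , 0.0426, 0.0653]), array([-0.3, -0.3, -2.3]))
0.35 False (array([0.5469, 0.0474, 0.0814]), array([ 0.4,  0.6, -0.9]))
0.45 False (array([0.5466, 0.0541, 0.097 ]), array([-0.1,  0.5, -1.4]))
0.55 False (array([0.5465, 0.0623, 0.1119]), array([ 1.4,  0.9, -2. ]))
0.65 False (array([0.5462, 0.072 , 0.1259]), array([ 0.4,  0.4, -1.3]))
0.75 False (array([0.5459, 0.083 , 0.1389]), array([ 0.7,  0.6, -1.3]))
0.85 False (array([0.5456, 0.0952, 0.1507]), array([-0.4, -0.1, -1.9]))
0.95 False (array([0.5453, 0.1085, 0.1612]), array([-0.1, -0.3, -2.1]))
1.05 False (array([0.5449, 0.1229, 0.1703]), array([-0.7,  0. , -3.2]))
1.15 False (array([0.5446, 0.138 , 0.178 ]), array([-0.3, -0.6, -1.4]))
1.25 False (array([0.5442, 0.1539, 0.1841]), array([ 0.3,  0.6, -2.2]))
1.35 False (array([0.5438, 0.1702, 0.1886]), array([-0.2,  0.5, -1.1]))
1.45 False (array([0.5434, 0.187 , 0.1914]), array([ 0.6, -0.4, -1.3]))
1.55 False (array([0.543 , 0.2039, 0.1926]), array([-0.4,  0.2, -2. ]))
1.65 False (array([0.5426, 0.2209, 0.192 ]), array([-0.8, -0.6, -0.6]))
(56.0, array([0.5426, 0.2206, 0.192 ]), array([ 0.4,  0.6, -1. ]), 0.249)
```

View pics/s10.png

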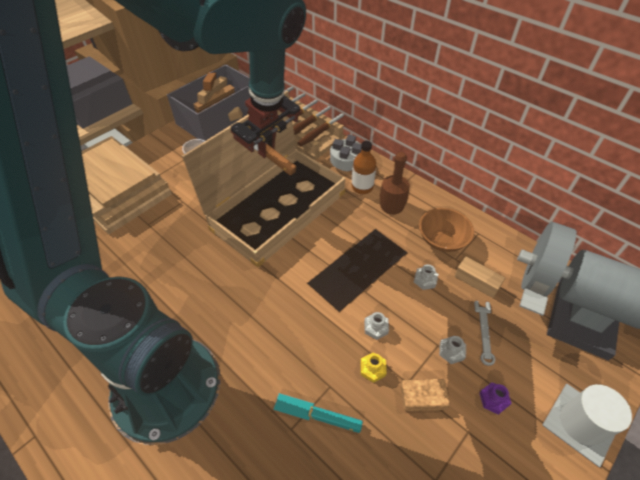

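The lid stands upright and the pockets are visible. Next: scraper back on the mat, arm clear, fresh top view.

Run:
```python
from h import *
s=bot.get_state();q=s["ee_rot"]
bot.move_straight(s["tool_pos"]-VC*.12,.2);bot.move_straight(bot.get_state()["tool_pos"]-VC*.14,.25)
q=down(.041,.0);P=np.array([.555,-.1117,.0185])
bot.move_pose(at(P+[0,0,.06],q,[0,0,-.028]),q)
print(bot.move_straight(at(P,q,[0,0,-.028]),.05,guard=4),st())
bot.open_jaws();bot.move_straight(at(P+[0,0,.12],q,[0,0,-.028]),.2)
bot.move_pose(np.array([.40,-.25,.35]),down(0))
p,d=eyes.grab_frame("top");cv2.imwrite("pics/t11.png",cv2.resize(p[140:310,190:550],None,fx=2.2,fy=2.2)[:,:,::-1]);np.savez("pics/t11.npz",p=p,d=d);print(st())
```

```text
False (60.2, array([ 0.5553, -0.1118, -0.0092]), array([-0.2,  0.3, -2.1]), 0.249)
(63.3, array([ 0.4001, -0.2492,  0.3484]), array([-0.3, -0.4, -0. ]), 1.001)
```

View pics/t11.png

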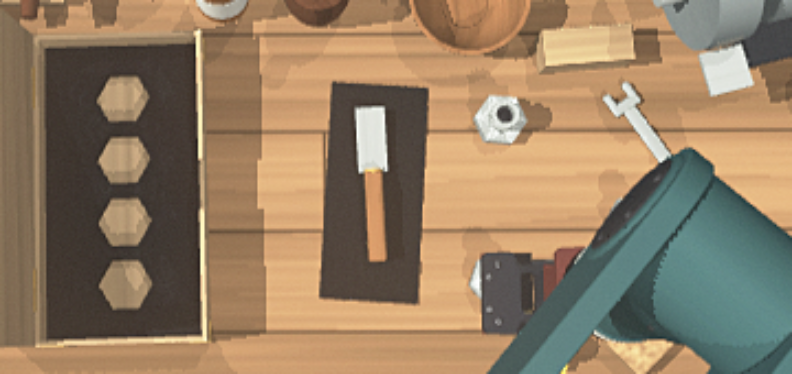

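```bash
cat >> h.py <<'E'
def hexfit(c):
    "hull contour (world xy) -> centre, yaw of one flat normal (mod 60deg), across flats"
    h=c[:,:2].astype(np.float32)
    a=np.radians(np.arange(0,60,.25));best=None
    for t in a:
        w=[];o=[]
        for k in range(3):
            n=np.array([np.cos(t+k*np.pi/3),np.sin(t+k*np.pi/3)]);s=h@n;w.append(np.ptp(s));o.append((s.max()+s.min())/2)
        if best is None or sum(w)<best[0]: best=(sum(w),t,w,o)
    _,t,w,o=best;N=np.array([[np.cos(t+k*np.pi/3),np.sin(t+k*np.pi/3)] for k in range(3)])
    return np.linalg.lstsq(N,np.array(o),rcond=None)[0],t,np.array(w)
E
python3 - <<'E'
from h import *
f=np.load("pics/t11.npz");p=f["p"];g=cv2.cvtColor(p,cv2.COLOR_RGB2GRAY);m=(g>75).astype(np.uint8)
b=np.zeros_like(m);b[162:292,222:270]=1;m*=b
for c in sorted(cv2.findContours(m,0,2)[0],key=lambda c:c[:,0,1].mean()):
    if 250<cv2.contourArea(c)<900:
        ce,t,w=hexfit(ray("top",c[:,0],.028));print("top",ce.round(4),np.degrees(t),w.round(4))
print("nominal",[(NO+.1*VC+k*.076*UC)[:2].round(4) for k in(1.5,.5,-.5,-1.5)])
cc=NO+.1*VC
for i,yw in enumerate((YC,YC+np.pi)):
    q=down(yw);x=R.from_quat(q).apply([1,0,0])
    for k in((0,)):
        P=tip(cc-x*.03+[0,0,.20-cc[2]],q);bot.move_pose(P,q);bot.dwell(.3)
        p,d,pose=wrist();np.savez(f"pics/p{i}.npz",p=p,d=d,a=pose[0],b=pose[1])
        cv2.imwrite(f"pics/p{i}.png",p[:,:,::-1])
        g=cv2.cvtColor(p,cv2.COLOR_RGB2GRAY);hs=cv2.cvtColor(p,cv2.COLOR_RGB2HSV)
        m=(g>75).astype(np.uint8)
        for c in cv2.findContours(m,cv2.RETR_LIST,cv2.CHAIN_APPROX_NONE)[0]:
            W=wray(c[:,0],.028,pose);ce,t,w=hexfit(W)
            if .045<w.mean()<.07 and np.ptp(w)<.012: print(i,ce.round(4),np.degrees(t),w.round(4))
print(st())
E
```

```text
top [0.657  0.1942] 1.0 [0.0573 0.0556 0.0589]
top [0.5812 0.1924] 1.0 [0.0571 0.0562 0.0585]
top [0.5057 0.1907] 1.0 [0.0567 0.0561 0.0581]
top [0.43   0.1888] 59.75 [0.0566 0.0581 0.0581]
nominal [array([0.6573, 0.194 ]), array([0.5813, 0.1923]), array([0.5053, 0.1906]), array([0.4293, 0.189 ])]
0 [0.4346 0.1886] 1.25 [0.0508 0.0551 0.0547]
0 [0.5082 0.1903] 1.25 [0.0541 0.0565 0.0565]
0 [0.582  0.1919] 1.25 [0.0561 0.057  0.0571]
0 [0.6551 0.1937] 1.25 [0.054  0.0565 0.0565]
1 [0.6533 0.1937] 1.25 [0.0499 0.0548 0.0548]
1 [0.5791 0.192 ] 1.25 [0.0541 0.0564 0.0568]
1 [0.5055 0.1902] 1.25 [0.056  0.0569 0.0572]
1 [0.4325 0.1884] 1.25 [0.0538 0.0565 0.0563]
(68.4, array([0.5733, 0.1921, 0.1812]), array([ 0.5,  0.4, -0.2]), 1.0)
```

View pics/p0.png

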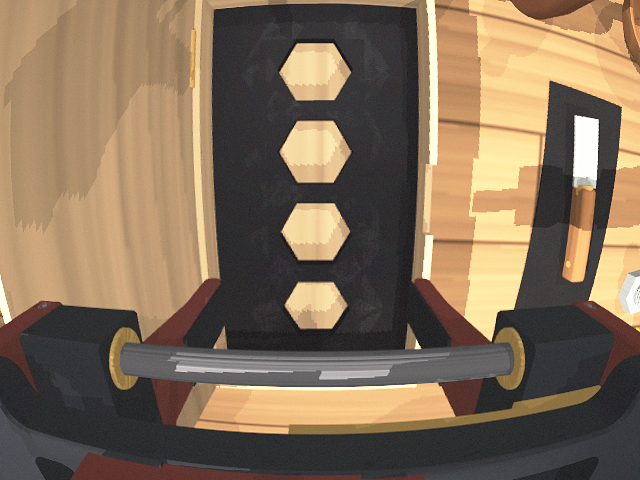

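Pockets: floors are full hexes along col ~315, and top and wrist views agree to under 1 mm. Centres are about (.5436±.038/.114, .1913) with yaw .0225. I'll take the adapters one at a time: squeeze the flats to align, grip the boss at 90°, and insert under guard.

```bash
cat >> h.py <<'E'
YP=.0225;PC=np.array([.5436,.1913]);UP=np.array([np.cos(YP),np.sin(YP)])
def pocket(k): return PC+UP*(k-1.5)*.076
def look(xy,name,h=.11,yaw=0.):
    q=down(yaw);x=R.from_quat(q).apply([1,0,0]);bot.move_pose(tip(np.r_[xy,h]-x*.07,q),q);bot.dwell(.2)
    p,d,pose=wrist();cv2.imwrite(f"pics/{name}.png",p[:,:,::-1])
    hs=cv2.cvtColor(p,cv2.COLOR_RGB2HSV);m=((hs[...,1]<60)&(hs[...,2]>60)).astype(np.uint8);m[300:]=0
    m=cv2.morphologyEx(m,cv2.MORPH_OPEN,np.ones((5,5)));out=[]
    for c in cv2.findContours(m,0,cv2.CHAIN_APPROX_NONE)[0]:
        if cv2.contourArea(c)<800:continue
        W=wray(cv2.convexHull(c)[:,0],.018,pose);ce,t,w=hexfit(W)
        if .05<w.mean()<.066: out.append((np.linalg.norm(ce-xy),ce,t,w,cv2.boundingRect(c)))
    out.sort(key=lambda o:o[0]);return out
def pick(ce,t,k=0,s=1):
    yb=(t+np.pi/6)%(np.pi/3)-np.pi/6+k*np.pi/3      # boss-grip tool yaw, a flat normal
    q=down(yb+s*np.pi/2);g=tip(np.r_[ce,.004],q)
    bot.move_pose(g+[0,0,.065],q);print("dn",bot.move_straight(g,.1,guard=8),end=" ")
    bot.grab();print("flats",st()[3],end=" ");bot.open_jaws();bot.move_straight(g+[0,0,.065],.15)
    q=down(yb);g=tip(np.r_[ce,.0235],q);bot.move_pose(g+[0,0,.045],q);bot.move_straight(g,.1,guard=8)
    bot.grab();print("boss",st()[3]);bot.move_straight(g+[0,0,.12],.2);print("lifted",st())
def place(k):
    P=pocket(k);q=down(YP);g=lambda z,o=(0,0):tip(np.r_[P+o,z+.0235],q)
    bot.move_pose(g(.115),q);bot.move_straight(g(.045),.15);bot.dwell(.2);print("w",st()[3],end=" ")
    for o in [(0,0)]+[(r*np.cos(a),r*np.sin(a)) for r in(.0012,.002) for a in np.arange(0,6.2,np.pi/3)]:
        o=np.array(o)
        if np.any(o):bot.move_straight(g(.0295,o),.04)
        hit=bot.move_straight(g(.0122,o),.04,guard=7);z=bot.get_state()["tool_pos"][2]+.0188-.0235
        print(o.round(4),hit,"underside",round(z,4),end="; ")
        if z<.0150:break
        bot.move_straight(g(.0295,o),.04)
    print(st());bot.open_jaws();bot.move_straight(g(.12),.2);return z
E
python3 - <<'E'
from h import *
o=look((.629,-.269),"a1");print(o[:2]);
if o and o[0][0]<.06 and abs(o[0][3].mean()-.056)<.005:
    pick(o[0][1],o[0][2]);place(3)
    p,d=eyes.grab_frame("side");np.savez("pics/s12.npz",p=p,d=d);print(st())
E
```

```text
[(np.float64(0.002801029432123986), array([ 0.63143335, -0.2703873 ]), np.float64(0.9424777960769379), array([0.05626177, 0.05619809, 0.05628597]), (272, 105, 92, 84))]
dn False flats 0.637 boss 0.399
lifted (78.3, array([ 0.6303, -0.2698,  0.1233]), array([ 0.1,  0.1, -2.7]), 0.405)
w 0.406 [0 0] True underside 0.012; (81.6, array([0.6572, 0.194 , 0.0167]), array([ 0.1, -0.6,  6.4]), 0.399)
(83.3, array([0.6562, 0.1936, 0.1231]), array([ 0.1,  0.6, -1.4]), 1.001)
```

Perfect: flats 0.637 (56 mm), and home at underside z = 0.012. On to the second; for the third I'll just look.

Run:
```python
from h import *
o=look((.436,-.256),"a2");print(o[:2]);
if o and o[0][0]<.06 and abs(o[0][3].mean()-.056)<.005:
    pick(o[0][1],o[0][2]);place(2)
o=look((.478,-.416),"a3");print(o[:2],st())
```

```text
[(np.float64(0.004992093682205508), array([ 0.43342715, -0.26027802]), np.float64(0.17889624832941878), array([0.05602943, 0.05641919, 0.05622696]), (276, 111, 91, 87)), (np.float64(0.2495399286255798), array([ 0.55050377, -0.47771843]), np.float64(0.27052603405912107), array([0.06139059, 0.0615296 , 0.03512177]), (558, 0, 50, 69))]
dn False flats 0.639 boss 0.408
lifted (93.2, array([ 0.4327, -0.2597,  0.1238]), array([-0.8,  1. , -4. ]), 0.402)
w 0.405 [0 0] True underside 0.012; (96.6, array([0.5812, 0.1922, 0.0167]), array([-0.2, -0.5,  5.8]), 0.404)
[(np.float64(0.030088909265383483), array([ 0.50465272, -0.42996334]), np.float64(0.008726646259971648), array([0.05583617, 0.05617435, 0.05623651]), (291, 72, 92, 81)), (np.float64(0.10492564875995965), array([ 0.55834791, -0.4834804 ]), np.float64(0.08726646259971647), array([0.06619252, 0.07316307, 0.03166423]), (373, 0, 81, 88))] (100.7, array([ 0.4084, -0.4156,  0.0912]), array([ 0.3, -0.5,  0.2]), 0.997)
```

View pics/a3.png

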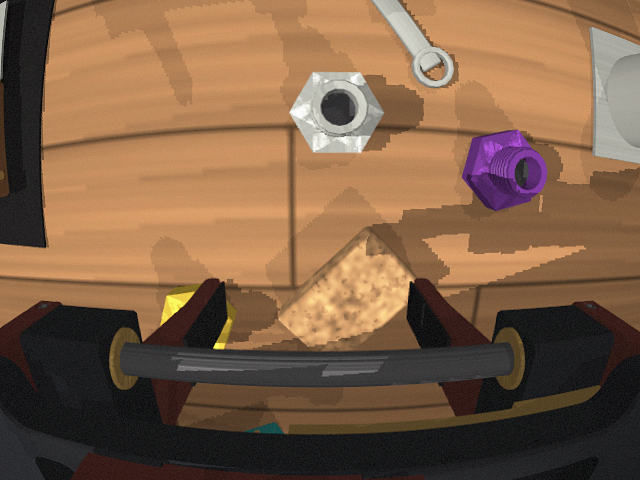

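The third adapter was knocked and is now at (337,112). Its flat normal is along world x. Squeezing along image-vertical is clear of the block (row 228 and below) and of the spanner (col 385 and right).

Run:
```python
from h import *
o=look((.5047,-.430),"a4");print(o[0][1:4]);pick(o[0][1],o[0][2]);place(1)
q=down(YP);cc=pocket(1.5);bot.move_pose(tip(np.r_[cc-UP*.03,.2],q),q);bot.dwell(.2)
p,d,pose=wrist();cv2.imwrite("pics/c13.png",p[:,:,::-1])
bot.move_pose(np.array([.45,-.2,.35]),down(0))
p,d=eyes.grab_frame("side");C=cloud("side",p,d)
L=C-np.r_[(NO+.2*VC)[:2],.065];a=L@UC;b=L@VC
m=(abs(a)<.12)&(abs(b)<.09)&(L[...,2]>.06)&(L[...,2]<.25)
z,bb=L[...,2][m],b[m];k=np.polyfit(z,bb,1);print("lid: n",m.sum(),"slope db/dz",k,"angle",np.pi/2+np.arctan(k[0]),"top z",np.percentile(z,99),st())
```

```text
(array([ 0.50453963, -0.43000595]), np.float64(0.0), array([0.05574709, 0.05640804, 0.05634911]))
dn False flats 0.637 boss 0.409
lifted (108.8, array([ 0.5037, -0.4292,  0.1234]), array([-0.4,  0.9, -3.5]), 0.403)
w 0.403 [0 0] True underside 0.012; (112.7, array([0.5053, 0.1904, 0.0167]), array([-0.6, -1. ,  5.6]), 0.404)
lid: n 3282 slope db/dz [0.09583057 0.00344689] angle 1.6663351526089183 top z 0.19995306684859568 (116.5, array([ 0.4502, -0.199 ,  0.3494]), array([ 0.1,  0.2, -0.1]), 1.003)
```

View pics/c13.png

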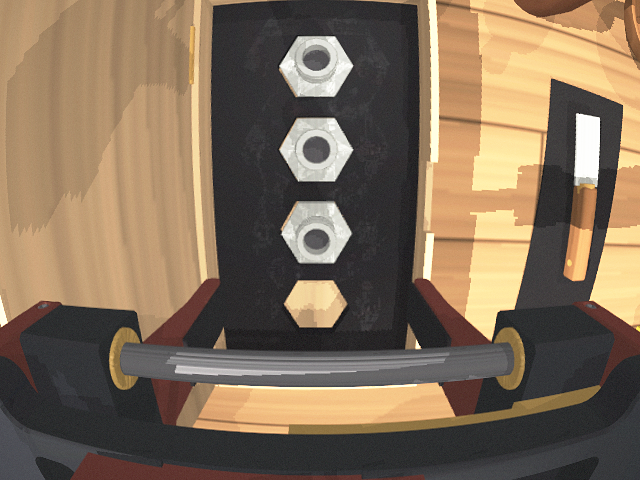

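All three adapters sit flush in pockets 1–3, and the lid stands at 1.67 rad. Next: shut the lid with closed fingers from behind.

Run:
```python
from h import *
bot.grab()
q=down(YC+np.pi/2);pt=np.array([-.010,0,TIP]);Hn=NO+VC*.2;Hn[2]=.065;r=.168
def C(th,e=0):
    return at(Hn+VC*(-r*np.cos(th)+.006*np.sin(th)+e)+[0,0,r*np.sin(th)+.006*np.cos(th)],q,pt)
a=C(1.75,.04)
bot.move_pose(np.array([.545,.10,.38]),q)
bot.move_straight(np.r_[a[:2],.38],.25);print(bot.move_straight(a,.2,guard=6),st())
for th in np.r_[1.75:.05:-.1,.02,-.01]:
    g=bot.move_straight(C(th),.09 if th>.3 else .06,guard=25)
    if g or th<.3 or abs(th-1.05)<.01: print(round(th,2),g,st())
    if g:break
bot.dwell(.2);print(st())
bot.move_straight(bot.get_state()["tool_pos"]+[0,0,.12],.2)
bot.move_pose(np.array([.45,-.25,.38]),down(0));bot.open_jaws()
for n in("side","top"):
    p,d=eyes.grab_frame(n);c=cloud(n,p,d);L=c-(NO*[1,1,0]);u=L@UC;b=L@VC;o=[]
    for lo,hi in((.004,.02),(.06,.08),(.12,.14),(.175,.19)):
        m=(abs(u)<.13)&(b>lo)&(b<hi)&(c[...,2]>.04)&(c[...,2]<.12);o.append((m.sum(),np.median(c[m][:,2]).round(4)))
    print(n,o)
cv2.imwrite("pics/t14.png",p[:,:,::-1]);print(st())
```

```text
False (121.3, array([0.5401, 0.3775, 0.2118]), array([-0.8,  0.5, -0.2]), 0.005)
1.05 False (124.2, array([0.5423, 0.2223, 0.1945]), array([-1.2,  0.7, -0.1]), 0.005)
0.25 False (127.0, array([0.544 , 0.14  , 0.0931]), array([ 0.5, -0. ,  0.3]), 0.006)
0.15 False (127.4, array([0.5441, 0.1361, 0.0767]), array([-0.1,  0.5,  0.8]), 0.009)
0.02 False (128.0, array([0.5441, 0.1336, 0.0551]), array([-0. , -0.6, -0.6]), 0.006)
-0.01 False (128.2, array([0.5455, 0.1336, 0.0521]), array([-2.3, -0. , 13.4]), 0.006)
(128.4, array([0.5455, 0.1337, 0.0521]), array([-2.8, -0.9, 13.3]), 0.003)
side [(np.int64(543), np.float64(0.0703)), (np.int64(474), np.float64(0.0711)), (np.int64(453), np.float64(0.0711)), (np.int64(304), np.float64(0.0714))]
top [(np.int64(616), np.float64(0.0711)), (np.int64(769), np.float64(0.071)), (np.int64(767), np.float64(0.071)), (np.int64(577), np.float64(0.0715))]
(132.3, array([ 0.45, -0.25,  0.38]), array([-0.4, -0.5, -0.1]), 1.002)
```

View pics/t14.png

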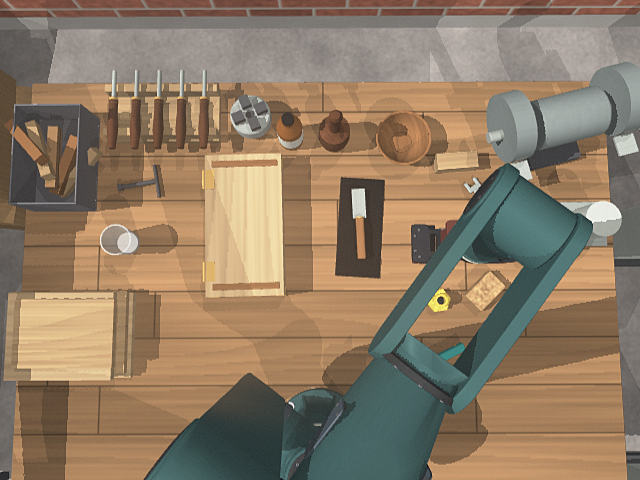

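The lid is shut (its height is back at 0.071 m), the scraper is flat on the mat at (360,222), and the bystanders in view look undisturbed.

```bash
python3 -c "
from bench import job
print(job.close_job())"
```

```text
the job is handed in; nothing more can be done
None
```

The job is handed in at about 132 s: the lid was levered and swung open, all three adapters are home in pockets 1–3, the lid is shut, and the scraper lies flat on the mat; no verdict came back.

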